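# Set the rotary mount to 60 degrees and lock it

### The job

Turn the clamp head on its rotary mount anticlockwise until the scale reads 60 degrees, that is, until the long blue line on the dial stands at the black index line on the white block. Then lock the mount by swinging the lever with the red knob in towards the dial as far as it goes, without losing the setting, and leave the spare clamp head and the screwdriver on the bench where they are.

Things in the scene. Friction and masses are not known exactly. Their poses are not given: they have to be found in the camera images.
- mount: Fixed grey base plate of the rotary mount, 20 mm high; may stand turned. Origin: on the bench, on the dial's vertical turning axis. Its -x side (towards the robot at yaw 0) carries the white index block, its -y side the lock lever; in its frame it spans x -114 to 102, y -160 to 102 mm. On it turns the dial, an aluminium disc, diameter 170 mm, top 40 mm above the bench.
- index_line (a point): Dial end of the black index line on the white block, 40 mm above the bench like the dial's top, 90 mm from the turning axis in the mount's -x. The dial's scale counts clockwise round the disc: wide red line 0, wide blue 60, wide green 120, long black 30, 90, 150, 180 and 270, short black every 10 degrees.
- dial (a joint): Scale reading at the index line, rad: 0 when the red line stands at the index line, 1.047 (60 degrees) when the blue one does. Grows as the dial turns anticlockwise seen from above; range -0.6 to 3.2, starts between -0.26 and 0.52. Friction 0.1 N m; stays where it is left.
- head_grip (a point): Grasp point on the turning axis, 80 mm above the bench, in the barrel of the cast grey clamp head fixed on the dial. Barrel: disc of 67 mm diameter on edge, top 107 mm up, 39 mm thick along this point's y, flat ends to grasp. The point's -x points along the head's forked arm (end 61 mm out) to the red line. At dial = 0 the point's axes are the mount's. Keep fingertips over 52 mm: low rails.
- lock_lever (a joint): Lock lever angle in rad: 0 fully unlocked (swung out from the dial), 0.96 locked, at its stop, where the lever points along the mount's -x. It grows clockwise seen from above; starts between 0 and 0.15; light friction (0.08 N m), stays where it is left. 
- lock_knob (a point): Middle of the upright red knob at the end of the lock lever, 63 mm above the bench: a round post of 18 mm diameter, from 37 to 77 mm above the bench, 65 mm from the lever's pivot.
- lock_pivot (a point): Point on the vertical pivot axis of the lock lever at knob height (63 mm above the bench), at x +55 mm, y -125 mm in the mount's frame. The lever itself lies below 46 mm, its hub below 49 mm.
- spare_clamp_head: Loose spare clamp head, 95 x 39 x 67 mm, cast grey, like the one on the mount, standing on the bench to the left; origin in the centre of its underside. Leave it alone.
- orange_screwdriver: Loose small screwdriver with orange and black grip, 18 x 168 x 18 mm, lying on the bench to the right; origin in the centre of its underside, its length along its y axis. Leave it alone.

How it is judged:
By the outcome, as a careful person would: the job done as asked, in the order asked, and still so for the second after the job is handed in, with the robot touching nothing.
It also fails if it takes over 38 s, if anything falls off the work surface, if the arm or the gripper's body presses on something with over 40 N, if the wrist force passes 120 N, or if a joint passes its speed limit or range.

### The arm

A 7-joint arm with a two-finger parallel gripper is mounted at the origin on a cart in front of the work surface, level with it; the furniture and walls round the work are solid. World frame = base frame: x ahead of the robot, y to its left, z up, the work surface at z = 0. Lengths are in m, angles in rad, forces in N, time in s.
With the tool pointing down it reaches from about 0.4 to 0.85 m from the base axis. Payload 6.9 kg.
Tool frame: the origin (TCP) lies midway between the tips of the shut fingers; the grasp point (between the pads) lies behind it (ctrl.pinch_z is the z of the grasp point in the tool frame, in m); z points along the fingers, y is the line along which they close (so a half turn about z gives the same grasp; the last joint's range is limited). The gripper opens to 85 mm and grips with 20 to 120 N. Pads are 22 mm wide; open, the fingers measure 114 mm over their backs; the gripper's body (76 mm by 85 mm) begins 54 mm behind the grasp point. The pads swing forward as they close: fully open they stand 13 mm farther back than shut.
Start: joints at [1.214, 0.507, -0.238, 1.5, 0.126, 1.149, -0.155], TCP at [0.278, -0.56, 0.231] pointing down, gripper open.
Joint ranges: [-3.08, 3.08], [-0.24, 2.05], [-1.43, 1.35], [0, 2.5], [-1.52, 4.66], [0.17, 1.96], [-2.89, 2.89]. Speed limits (rad/s): [2.39, 2.39, 3.14, 3.14, 3.14, 3.14, 3.14].

### API

Orientations are given as a unit quaternion [w, x, y, z].
In Python, from station import ctrl, get_state, vision, ticket, models gives the robot as it stands. Calls block until the motion is done:
- ctrl.movep(position, orientation): joint-space move of the TCP to a pose.
- ctrl.movel(position, frame=None, max_speed=0.15): straight line of the TCP; frame=None keeps the orientation; max_speed is the mean speed in m/s.
- ctrl.set_joints(angles): joint-space move.
- ctrl.ungrasp() and ctrl.close_gripper(force=None): open the fingers fully, or close them until they stop; force is the grip in N (None keeps the last).
- ctrl.pause(seconds).
- ctrl.ik(position, orientation): joint angles nearest the present ones, or None.
- get_state(): the state.
- vision.grab_frame(name): name is "side" or "top"; returns (picture, depth): 480x640x3 uint8, blue, green, red; 480x640 float32, m along the optical axis (not along the pixel's ray), 0 where there is no reading.
- vision.camera_info(name): a dict with "mtx" (3x3 intrinsics, pixels), "dist_coeffs" ([k1, k2, p1, p2, k3] as OpenCV has them; the pictures are not rectified), "R" (3x3) and "t" (3): a world point X has camera coordinates R X + t. Camera axes: x right, y down, z forward; pixel columns grow to the right and rows downward; lengths in m; the calibration is good to about 2 mm. A picture is of the moment at which its call begins. camera_info takes no time and is no camera call.
A pose or a line that the arm cannot do raises ctrl.Unreachable and nothing moves.
- ticket.close_job(): hands the job in; it is judged then, once.
Trained networks look in the newest picture that a camera, given by its name, has taken for a name from the list of things; names that differ only in an ending like _2 or _b are one class to them, and where a whole thing is asked for, a point or a joint stands for the part that bears it (a point fixed in the world has none). Each returns a list of dicts, best first, with "p" (0 to 1); they miss things now and then, are a little off and sometimes report something else, mostly with a low value. They report only what shows in the picture. A call takes as long as a camera call.
- models.recognise(camera, target): "point" ([column, row] in pixels, amid what is visible of it).
- models.masks_of(camera, target): "mask" (480x640 bool, what is visible of it) and "point" ([column, row] in pixels, amid what is visible of it).
The state is a dict: "time": time; "qpos": joint angles; "qd": joint speeds; "tau": joint torques, N m; "tcp_pos": TCP position; "eef_rot": TCP orientation; "contact_force": force on the tool from outside, world axes, zero at the start; "wrist_torque": the same for the moment, N m; "width": finger opening in m; "gripper_force": force on a finger pad.
Only numpy, scipy, OpenCV 4.12 (cv2) and the standard library are available. Lean on these libraries where they do the work, as an engineer would, in place of code of your own. Each camera call takes 0.05 s, during which the arm holds its last target. There are 200 camera calls.

## Working session

There is one attempt and no reset: what is moved stays moved. The work goes in short steps, each a Python script; the robot and the scene stay as the last script left them, time stands still between calls to the robot, and variables do not carry over. Pictures are saved under pics/ and viewed, at most 10 in all, crops included, and the job is handed in when it is done.

```bash
ls; mkdir -p pics
python3 - <<'E'
from station import *
import cv2
for n in ("top","side"):
    p,d=vision.grab_frame(n); cv2.imwrite(f"pics/{n}0.png",p)
    c=vision.camera_info(n); print(n,c["mtx"],c["dist_coeffs"],c["R"],c["t"])
    for t in ("mount","dial","head_grip","lock_lever","lock_knob","spare_clamp_head","orange_screwdriver"):
        print(t,[(round(r["p"],2),r["point"]) for r in models.recognise(n,t)][:3])
print(get_state(),ctrl.pinch_z)
E
```

```text
pics
top [[440.72477945   0.         308.74012712]
 [  0.         440.72477945 233.35314476]
 [  0.           0.           1.        ]] [0.01895326 0.         0.         0.         0.        ] [[-0.02848116 -0.99959341  0.00135416]
 [-0.97788484  0.02758177 -0.20731734]
 [ 0.2071957  -0.00722885 -0.97827281]] [0.00307562 0.49739446 0.99058986]
mount [(0.93, [323.0, 244.9])]
dial [(0.93, [312.8, 242.1])]
head_grip [(0.8, [313.4, 242.1])]
lock_lever [(0.76, [364.2, 221.5])]
lock_knob [(0.54, [368.9, 221.8]), (0.31, [311.7, 242.2])]
spare_clamp_head [(0.7, [149.6, 223.9])]
orange_screwdriver [(0.86, [444.0, 255.4])]
side [[454.18788651   0.         315.41596474]
 [  0.         454.18788651 232.54931908]
 [  0.           0.           1.        ]] [-0.10673507  0.          0.          0.          0.        ] [[ 9.99989693e-01 -3.14292461e-03  3.27655579e-03]
 [ 4.62117489e-04 -6.47465089e-01 -7.62094971e-01]
 [ 4.51666252e-03  7.62088630e-01 -6.47456964e-01]] [-0.51801958  0.08383982  1.01579632]
mount [(0.97, [288.9, 286.1])]
dial [(0.61, [298.9, 265.1]), (0.33, [273.6, 407.0])]
head_gri
[... 252 characters left out ...]
': array([ 1.21450879,  0.50749458, -0.23763277,  1.50018114,  0.12569399,
        1.14892487, -0.15482673]), 'qd': array([-0.00047388,  0.00146268, -0.00037928, -0.00101885, -0.00097865,
        0.00075638,  0.0013319 ]), 'tau': array([ 1.44015271e-04, -6.20303965e+01, -2.18469232e+00, -2.49954987e+01,
        1.38742247e-02,  2.17838220e-03,  2.31500707e-05]), 'tcp_pos': array([ 0.27845787, -0.55952951,  0.23128599]), 'eef_rot': array([-1.74265225e-05,  9.73465272e-01,  2.28834795e-01,  1.05433996e-05]), 'contact_force': array([ 0.24356402, -0.36376615, -0.02068703]), 'wrist_torque': array([ 0.02010987, -0.0230618 , -0.02026596]), 'gripper_force': 0.0, 'width': 0.08575843740420608} -0.0187
```

Run:
```python
import cv2
p=cv2.imread("pics/top0.png"); cv2.imwrite("pics/top0c.png",cv2.resize(p[160:310,230:430],None,fx=4,fy=4,interpolation=cv2.INTER_CUBIC))
p=cv2.imread("pics/side0.png"); cv2.imwrite("pics/side0c.png",cv2.resize(p[190:340,190:390],None,fx=4,fy=4,interpolation=cv2.INTER_CUBIC))
```

```text
(no output)
```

View pics/top0.png

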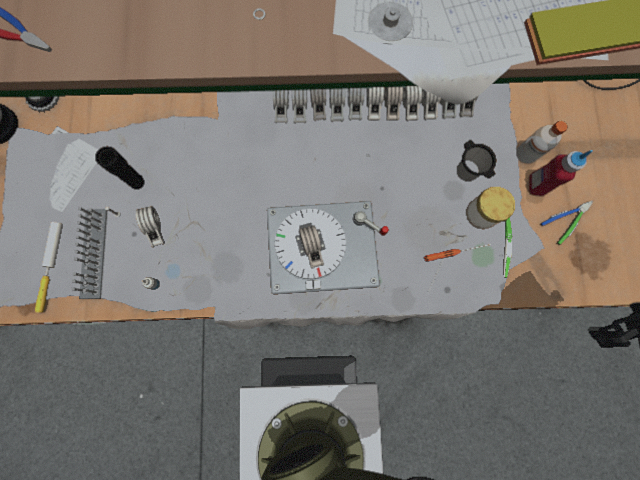

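View pics/top0c.png

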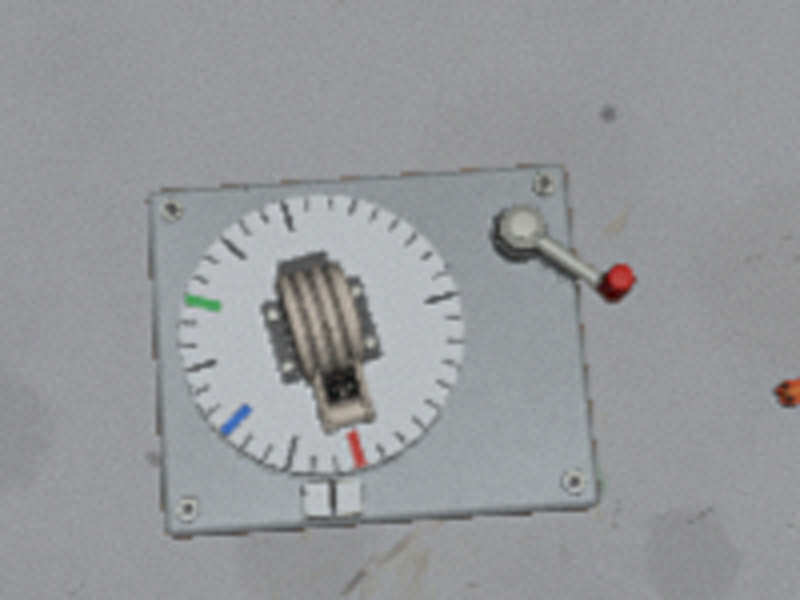

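View pics/side0c.png

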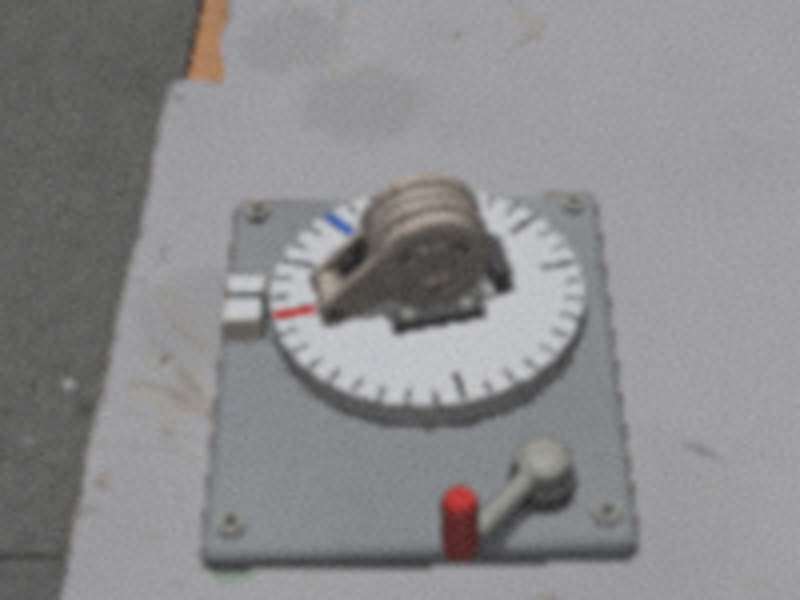

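Top crop: the dial centre is about (321,335), the index line about (333,485), red (357,450), blue (236,420) and the knob (616,282), so the reading is near 10°. The side crop shows the knob at (460,495) and the index at (245,305). Next I fit the mount pose numerically.

```bash
cat > h.py <<'E'
from station import *
import numpy as np, cv2
from scipy.optimize import least_squares
from scipy.ndimage import label
def rot(a): return np.array([[np.cos(a),-np.sin(a)],[np.sin(a),np.cos(a)]])
def proj(n,P):
    c=vision.camera_info(n)
    return cv2.projectPoints(np.asarray(P,float).reshape(-1,1,3),cv2.Rodrigues(np.array(c["R"]))[0],np.array(c["t"],float),np.array(c["mtx"]),np.array(c["dist_coeffs"]))[0][:,0]
def back(n,px,z):
    c=vision.camera_info(n); R=np.array(c["R"]); t=np.array(c["t"])
    u=cv2.undistortPoints(np.array(px,float).reshape(-1,1,2),np.array(c["mtx"]),np.array(c["dist_coeffs"]))[:,0]
    d=np.c_[u,np.ones(len(u))]@R; o=-R.T@t
    return (o+d*((z-o[2])/d[:,2])[:,None])[:,:2]
def colour(p,which,box):
    b,g,r=[p[...,i].astype(int) for i in range(3)]
    w={"red":r-np.maximum(b,g),"blue":b-np.maximum(r,g),"green":g-np.maximum(r,b)}[which]
    m=np.zeros(w.shape,bool); x0,y0,x1,y1=box; m[y0:y1,x0:x1]=True
    m&=w>40
    l,k=label(m)
    if not k: return None
    i=1+np.argmax([(l==j).sum() for j in range(1,k+1)])
    ys,xs=np.nonzero(l==i); ww=w[ys,xs]
    return np.array([(xs*ww).sum(),(ys*ww).sum()])/ww.sum()
def down(a): return np.array([0,np.cos(a/2),np.sin(a/2),0])
E
python3 - <<'E'
from h import *
crop={"top":(230,160),"side":(190,190)}
F={"top":[((150,192),(102,102,20)),((565,165),(102,-160,20)),((597,505),(-114,-160,20)),((168,533),(-114,102,20)),((333,482),(-90,0,40))],
"side":[((238,200),(-114,102,20)),((594,195),(102,102,20)),((635,550),(102,-160,20)),((205,553),(-114,-160,20)),((266,296),(-90,0,40))]}
pic={n:cv2.imread(f"pics/{n}0.png") for n in crop}
M={}
for use in (["top"],["side"],["top","side"]):
    def res(v):
        o=[]
        for n in use:
            L=np.array([f[1] for f in F[n]])/1000.
            W=np.c_[L[:,:2]@rot(v[2]).T+v[:2],L[:,2]]
            px=np.array([f[0] for f in F[n]])/4.-.375+crop[n]
            o.append((proj(n,W)-px).ravel())
        return np.concatenate(o)
    s=least_squares(res,[.5,0,0],loss="soft_l1"); M[tuple(use)]=s.x
    print(use,s.x[:2],np.degrees(s.x[2]),np.round(res(s.x),1))
    for n in use:
      for col,off in (("red",0),("blue",60),("green",120)):
        box=(270,205,348,285) if n=="top" else (255,225,340,295)
        c=colour(pic[n],col,box)
        if c is None: continue
        q=(back(n,[c],.04)[0]-s.x[:2])@rot(s.x[2])
        print(n,col,np.round(c,1),np.linalg.norm(q), (np.degrees(np.arctan2(q[1],q[0]))-180+off+180)%360-180)
m=M[("top","side")]
for n,box in (("top",(370,215,395,245)),("side",(295,300,315,335))):
    c=colour(pic[n],"red",box); q=(back(n,[c],.063)[0]-m[:2])@rot(m[2])-[.055,-.125]
    print(n,"knob",c,back(n,[c],.063),np.linalg.norm(q),np.degrees(np.arctan2(q[1],q[0])))
E
```

```text
['top'] [ 0.4774807  -0.01392329] 2.2770475360613305 [-1.  -1.3  0.8 -1.5  1.7  0.7 -1.1  1.2 -0.   0.1]
top red [318.7 271.9] 0.07296523925575081 11.897999126474133
top blue [288.6 264.4] 0.07316833341263952 11.949766910756352
top green [280.6 235.3] 0.07285194919112202 12.205658510112556
['side'] [ 0.47831017 -0.01741345] 1.4394543766268801 [-0.2 -0.3  2.5 -0.5  1.7 -0.3 -2.9  1.  -0.8 -0.3]
side red [263.  267.5] 0.0738891702235423 10.318552943256122
side blue [274.3 245.5] 0.07644540876256545 12.241383128020715
['top', 'side'] [ 0.47801516 -0.01539858] 1.9105521600208308 [-0.1 -1.8  1.7 -1.3  2.   0.9 -0.8  0.7  0.3 -0.2 -0.6 -0.6  1.9 -1.3
  2.1 -1.5 -2.3  0.6 -0.9 -0.7]
top red [318.7 271.9] 0.0731388097704906 11.041338394524018
top blue [288.6 264.4] 0.07460108759061153 11.820081373897636
top green [280.6 235.3] 0.07413606819595951 13.2751984757939
side red [263.  267.5] 0.07403884644250296 11.420686868024347
side blue [274.3 245.5] 0.0747937930198398 12.672882754338872
top knob [384.51559633 229.30344037] [[ 0.49967076 -0.18880158]] 0.06273396941952136 -128.59897359579222
side knob [304.34925003 317.25622678] [[ 0.49679681 -0.18591384]] 0.06226592773821151 -132.30981652178883
```

Run:
```python
from h import *
C=[.4776,-.0147]; y=2.1
for add in (0,180,-180):
    for rd in (12,60): 
        q=ctrl.ik([*C,.062],down(np.radians(y+rd+add))); print(add,rd,None if q is None else np.round(q,2))
print(np.round(ctrl.ik([*C,.17],down(np.radians(y+12))),2))
```

```text
0 12 [ 0.17  0.52 -0.28  2.09  0.25  0.56 -1.61]
0 60 [ 0.3   0.54 -0.47  2.09  0.43  0.6  -0.95]
180 12 [ 0.53  0.63 -0.84  2.09  0.71  0.74  1.05]
180 60 [ 0.71  0.8  -1.23  2.09  0.95  0.98  1.62]
-180 12 [ 0.53  0.63 -0.84  2.09  0.71  0.74  1.05]
-180 60 [ 0.71  0.8  -1.23  2.09  0.95  0.98  1.62]
[ 0.31  0.37 -0.45  1.96  0.21  0.85 -1.58]
```

Run:
```python
from h import *
C=[.4776,-.0147]; a=np.radians(14.1)
ctrl.movep([*C,.18],down(a)); ctrl.movel([*C,.0615],max_speed=.12)
s=get_state(); print(s["time"],s["tcp_pos"],s["contact_force"])
ctrl.close_gripper(30); s=get_state(); print(s["time"],s["width"],s["tcp_pos"],s["contact_force"],s["wrist_torque"],s["gripper_force"])
q=s["qpos"].copy(); q[6]+=np.radians(48); ctrl.set_joints(q)
s=get_state(); r=s["eef_rot"]; print(s["time"],s["tcp_pos"],r,np.degrees(2*np.arctan2(r[2],r[1])),s["contact_force"],s["wrist_torque"])
p,d=vision.grab_frame("top"); cv2.imwrite("pics/top1.png",p)
p,d=vision.grab_frame("side"); cv2.imwrite("pics/side1.png",p)
```

```text
4.0333 [ 0.4779758  -0.01467352  0.06198145] [-0.00320711  1.09151975  0.08698341]
4.5167 0.038953759612786396 [ 0.47767618 -0.01401088  0.06197082] [-2.03383073  2.15313474  5.60582209] [ 0.6345593   0.39752945 -0.04391226] 31.659827828407288
5.3333 [ 0.4780245  -0.01441675  0.06198729] [1.84323373e-04 8.57260053e-01 5.14883369e-01 5.31839474e-04] 61.97933000111338 [ 3.00658209 -1.5818384  -1.44498193] [-0.23385664 -0.10733172  0.08625514]
```

Run:
```python
from h import *
ctrl.ungrasp(); ctrl.movel([.478,-.0143,.17],max_speed=.2)
ctrl.movep([.48,-.30,.22],down(np.radians(40)))
print(get_state()["time"])
o=[]
for n in ("top","side"):
    p,d=vision.grab_frame(n); cv2.imwrite(f"pics/{n}2.png",p)
    x0,y0=(270,205) if n=="top" else (235,215)
    o.append(cv2.resize(p[y0:y0+90,x0:x0+100],None,fx=4,fy=4,interpolation=cv2.INTER_CUBIC))
    for C in ([.4776,-.0142],[.478,-.0149]):
      for col,off in (("red",0),("blue",60),("green",120)):
        c=colour(p,col,(270,205,348,285) if n=="top" else (235,225,340,295))
        if c is None: continue
        q=(back(n,[c],.04)[0]-C)@rot(np.radians(2.1))
        print(n,col,np.round(c,1),np.linalg.norm(q),(np.degrees(np.arctan2(q[1],q[0]))-180+off+180)%360-180)
cv2.imwrite("pics/c2.png",np.hstack(o))
```

```text
7.7667
top red [337.8 255.9] 0.07265844934251187 59.807310439723096
top blue [312.1 272.8] 0.07260315823462762 59.643017043218975
top green [284.4 259.3] 0.07346744155683442 59.74461115865631
top red [337.8 255.9] 0.07223250266994863 59.26593090939048
top blue [312.1 272.8] 0.07298515294539547 59.08418784803692
top green [284.4 259.3] 0.07427313187876462 59.72182394826933
side red [278.8 283.5] 0.07369418121110675 59.36953444123094
side red [278.8 283.5] 0.07327344640148438 58.833297515365814
```

View pics/c2.png

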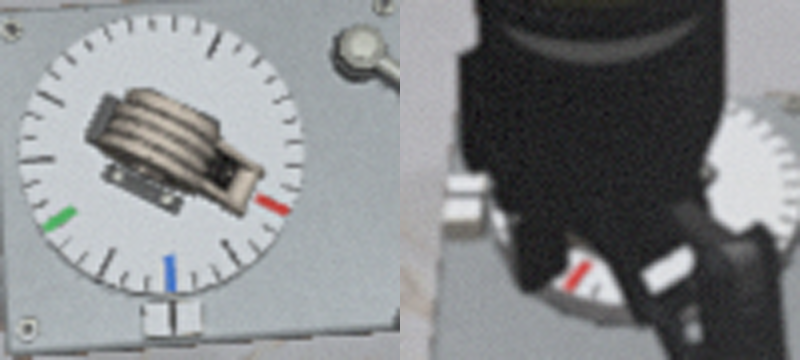

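The top crop shows the blue line (170,258)–(174,290) meeting the index line at (173,300–330), which looks aligned to within about 1°. I'll measure the index line to subpixel accuracy.

Run:
```python
from h import *
for k in ("0","2"):
    g=cv2.imread(f"pics/top{k}.png").astype(float).mean(2)
    pts=[]
    for r in range(278,289):
        w=np.clip(np.median(g[r,306:319])-g[r,309:318],0,None); 
        w[w<15]=0
        if w.sum()>30: pts.append((309+(w*np.arange(9)).sum()/w.sum(),r)); print(k,r,np.round(pts[-1][0],2),g[r,306:319].astype(int))
    q=back("top",pts,.04)
    for C in ([.4776,-.0142],[.478,-.0143],[.478,-.0149]):
        d=q-C; print(C,np.round(np.degrees(np.arctan2(d[:,1],d[:,0]))%360-180,2),np.round(np.linalg.norm(d,axis=1),3))
p=cv2.imread("pics/top2.png"); 
a=p[...,0].astype(int)-p[...,2]
for r in range(266,280): 
    w=np.clip(a[r,305:322]-25,0,None)
    if w.sum()>20: print(r,(w*np.arange(305,322)).sum()/w.sum())
```

```text
0 279 311.11 [146 135 136 137 121 121 115 132 138 142 157 161 166]
0 280 312.52 [155 136 128 128 135 137  94  91 139 161 167 171 181]
0 281 312.69 [173 190 188 189 191 192 115  92 173 192 188 190 188]
0 282 312.74 [164 189 191 188 194 190 123  76 173 192 187 190 191]
0 283 312.64 [141 181 190 182 188 188 122  75 171 188 189 183 186]
0 284 312.62 [177 189 186 186 189 189 120  76 172 189 188 186 186]
0 285 312.78 [179 189 187 190 187 190 122  69 166 189 186 191 189]
0 286 312.67 [178 188 188 185 187 187 132  77 174 193 189 189 191]
0 287 312.95 [173 188 190 191 189 196 163  99 170 186 185 187 181]
0 288 314.02 [151 171 181 180 183 184 158 114 161 166 153 145 122]
[0.4776, -0.0142] [-0.42  1.65  1.81  1.8   1.57  1.47  1.61  1.38  1.67  2.91] [0.087 0.09  0.092 0.094 0.097 0.099 0.101 0.104 0.106 0.108]
[0.478, -0.0143] [-0.49  1.58  1.74  1.73  1.5   1.41  1.54  1.32  1.61  2.85] [0.088 0.09  0.092 0.095 0.097 0.099 0.102 0.104 0.106 0.109]
[0.478, -0.0149] [-0.88  1.19  1.37  1.37  1.15  1.06  1.21  0.99  1.29  2.53] [0.088 0.09  0.092 0.095 0.097 0.099 0.102 0.104 0.106 0.109]
2 279 
[... 603 characters left out ...]
314.08 [167 187 191 198 199 199 172 124 179 177 166 157 132]
[0.4776, -0.0142] [-2.89  1.73  1.64  1.79  1.73  1.63  1.58  1.57  1.66  2.98] [0.087 0.09  0.092 0.094 0.097 0.099 0.101 0.104 0.106 0.108]
[0.478, -0.0143] [-2.94  1.66  1.57  1.72  1.66  1.57  1.51  1.51  1.6   2.92] [0.088 0.09  0.092 0.095 0.097 0.099 0.102 0.104 0.106 0.109]
[0.478, -0.0149] [-3.33  1.28  1.2   1.35  1.31  1.22  1.18  1.18  1.28  2.6 ] [0.088 0.09  0.092 0.095 0.097 0.099 0.102 0.104 0.106 0.109]
268 312.5357142857143
269 311.92660550458714
270 311.94372294372295
271 312.00943396226415
272 312.09375
273 312.10169491525426
274 312.1030042918455
275 312.2857142857143
276 312.274678111588
277 312.29347826086956
```

```bash
cat >> h.py <<'E'
YAW=np.radians(1.7); C=np.array([.4777,-.0143]); PIV=C+rot(YAW)@[.055,-.125]
def kn(phi,r=.065): return PIV+r*np.array([np.cos(phi),np.sin(phi)])
E
python3 - <<'E'
from h import *
k=np.array([.4982,-.1874])-PIV; phi=np.arctan2(k[1],k[0])%(2*np.pi); print(PIV,np.linalg.norm(k),np.degrees(phi),kn(phi))
for sgn in (-1,1):
  for f in (phi,np.pi+YAW-.06):
    for z in (.05,.14):
      a=f+sgn*np.pi/2; a=(a+np.pi)%(2*np.pi)-np.pi
      q=ctrl.ik([*kn(f),z],down(a)); print(sgn,z,np.degrees(a),None if q is None else np.round(q,2))
print(np.round(get_state()["qpos"],2))
E
```

```text
[ 0.53638407 -0.13761334] 0.06274340619900114 232.51345759107957 [ 0.49682669 -0.1891906 ]
-1 0.05 142.51345759107957 [ 0.75  0.66 -0.67  1.96  0.61  0.73  0.63]
-1 0.14 142.51345759107957 [ 0.82  0.54 -0.77  1.87  0.47  0.92  0.75]
-1 0.05 88.26225322921503 [ 0.52  0.57 -0.43  2.07  0.42  0.59 -0.23]
-1 0.14 88.26225322921503 [ 0.61  0.44 -0.54  1.97  0.31  0.81 -0.13]
1 0.05 -37.48654240892038 [ 0.31  0.58  0.01  1.97 -0.01  0.59 -1.9 ]
1 0.14 -37.48654240892038 [ 0.32  0.46 -0.    1.88  0.    0.81 -1.91]
1 0.05 -91.73774677078497 [ 0.09  0.55  0.21  2.07 -0.22  0.53 -2.72]
1 0.14 -91.73774677078497 [ 0.08  0.41  0.21  1.98 -0.12  0.76 -2.81]
[ 0.73  0.43 -0.33  1.68  0.16  1.06 -0.52]
```

Run:
```python
from h import *
f0=np.radians(232.5); K=np.array([.4975,-.1882])
def st(t):
    s=get_state(); k=s["tcp_pos"][:2]-PIV
    print(t,round(s["time"],2),np.round(np.degrees(np.arctan2(k[1],k[0]))%360,1),round(np.linalg.norm(k),4),np.round(s["contact_force"],1),np.round(s["wrist_torque"],2),round(s["width"],4)); return s
ctrl.movep([*K,.15],down(f0-np.pi/2)); ctrl.movel([*K,.051],max_speed=.1); st("down")
ctrl.close_gripper(40); s=st("grip")
if s["width"]>.012:
    for f in np.linspace(f0,np.pi+YAW+np.radians(1),6)[1:]:
        ctrl.movel([*kn(f),.051],down(f-np.pi/2),max_speed=.08); s=st("arc")
        if np.linalg.norm(s["contact_force"])>30: break
    else:
        for i in range(4):
            f-=np.radians(1.2); ctrl.movel([*kn(f),.051],down(np.pi/2+YAW),max_speed=.03); s=st("push")
            if np.linalg.norm(s["contact_force"])>15: break
p,d=vision.grab_frame("top"); cv2.imwrite("pics/top3.png",p)
```

```text
down 10.18 232.8 0.0636 [-0.4  0.5 -0.7] [ 0.03  0.   -0.02] 0.0858
grip 10.8 232.6 0.063 [0.6 1.9 2.6] [ 0.38 -0.2   0.06] 0.0164
arc 11.12 222.3 0.063 [ 3.7  4.2 -0.8] [ 0.92 -0.67  0.  ] 0.0164
arc 11.45 212.2 0.0629 [3.8 4.  0. ] [ 0.93 -0.73  0.02] 0.0164
arc 11.78 202.0 0.0629 [ 3.9  3.3 -1.2] [ 0.68 -0.71  0.03] 0.0166
arc 12.1 192.0 0.063 [ 4.4  2.5 -1.1] [ 0.68 -0.8   0.06] 0.0165
arc 12.43 181.9 0.0632 [ 4.7  3.2 -1.1] [ 0.55 -0.86  0.11] 0.0163
push 12.68 180.9 0.0632 [ 6.1  2.  -1.5] [ 0.56 -0.96  0.07] 0.0164
push 12.93 180.6 0.0632 [ 5.1  0.4 -0.9] [ 0.01 -1.03  0.05] 0.0164
push 13.18 180.5 0.0632 [ 5.2 -4.3 -2.3] [-0.72 -1.07  0.08] 0.0164
push 13.43 180.4 0.0632 [ 6.2 -7.3 -3.8] [-1.56 -1.14  0.06] 0.0163
```

The stop is reached, with the reaction rising and the angle no longer changing. I'll push a little harder, then release and look.

Run:
```python
from h import *
f=np.pi+YAW+np.radians(1-4.8)
for i in range(4):
    f-=np.radians(1.2); ctrl.movel([*kn(f),.051],max_speed=.03); s=get_state(); print(s["tcp_pos"],s["contact_force"])
    if s["contact_force"][1]<-16: break
p=s["tcp_pos"]; ctrl.ungrasp(); p=get_state()["tcp_pos"]
ctrl.movel([p[0],p[1],.16],max_speed=.15)
ctrl.movep([.45,-.42,.25],down(np.radians(60)))
print(get_state()["time"])
o=[]
for n in ("top","side"):
    p,d=vision.grab_frame(n); cv2.imwrite(f"pics/{n}4.png",p)
    x0,y0=(265,200) if n=="top" else (235,215)
    o.append(cv2.resize(p[y0:y0+100,x0:x0+130],None,fx=3,fy=3,interpolation=cv2.INTER_CUBIC))
    for col,off in (("red",0),("blue",60),("green",120)):
        c=colour(p,col,(270,205,348,285) if n=="top" else (235,225,340,295))
        if c is None: continue
        q=(back(n,[c],.04)[0]-C)@rot(YAW)
        print(n,col,np.round(c,1),np.linalg.norm(q),(np.degrees(np.arctan2(q[1],q[0]))-180+off+180)%360-180)
    if n=="top":
        c=colour(p,"red",(352,215,395,265)); k=back(n,[c],.063)[0]-PIV; print("knob",c,np.linalg.norm(k),np.degrees(np.arctan2(*k[::-1]))%360)
cv2.imwrite("pics/c4.png",np.hstack(o))
```

```text
[ 0.47315852 -0.13795751  0.05135104] [  5.49935974 -10.52457092  -3.03790389]
[ 0.47318707 -0.1378714   0.05138705] [  6.94586823 -15.08020531  -3.58950121]
[ 0.47315531 -0.13777871  0.05138233] [  6.09332381 -18.21110784  -4.5903116 ]
16.9333
top red [337.7 255.8] 0.07249130026224568 60.17538157832058
top blue [312.1 272.8] 0.07270840360775613 59.971955327867846
top green [284.4 259.3] 0.07355298388963731 60.192719645838224
knob [364.01430487 240.72083147] 0.06261962872033983 181.53924866273607
side red [291.3 293.1] 0.09157365428042916 82.94002208760702
```

View pics/c4.png

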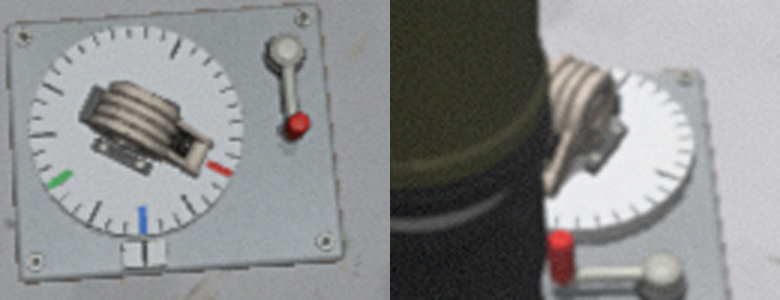

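The picture shows the blue line (142,220) still at the index line (143,245), reading about 60.1°. The lever runs from hub (287,50) to knob (297,124), pointing along the mount's -x at its stop. The robot is clear, so I'm handing the job in.

```bash
python3 -c "
from station import *
print(ticket.close_job())"
```

```text
the job is handed in; nothing more can be done
None
```

The dial is set to 60° (about 60.1° measured in the last picture), the lever is locked at its stop, the spare clamp head and screwdriver were not touched, and the job is handed in.

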